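# Dock the fish feeder and zero its meal counter

## Robot

A 6-joint arm with a two-finger parallel gripper is mounted at the origin on the work surface. World frame = base frame: x ahead of the robot, y to its left, z up, the work surface at z = 0. Lengths are in m, angles in degrees, forces in N, time in s.
With the tool pointing down it reaches from about 0.35 to 0.875 m from the base axis. Payload 4.2 kg.
Tool frame: the origin (TCP) lies on the front face of the gripper's body, between the roots of the fingers; the fingertips stand finger_overhang ahead of it and the grasp point (between the pads) lies 51 mm ahead of it (finger_overhang is the distance from the TCP to the fingertips, in m); z points along the fingers, y is the line along which they close (so a half turn about z gives the same grasp; the last joint's range is limited). The gripper opens to 87 mm and grips with 3 to 60 N. Pads are 19 mm wide; open, the fingers measure 117 mm over their backs; the gripper's body (75 mm by 190 mm) begins 51 mm behind the grasp point.
Start: joints at [-54.912, 22.042, 0.453, 0, -68.411, -14.817], TCP at [0.217, -0.586, 0.292] pointing down, gripper open.
Joint ranges: [-179.83, 179.83], [-69.29, 118.12], [-61.27, 80.66], [-181.25, 117.63], [-171.15, -9.14], [-177.46, 177.46]. Speed limits (degrees/s): [159.86, 159.86, 180, 180, 180, 180].

## Interface

Orientations are given as a 3x3 rotation matrix whose columns are the frame's x, y, z axes.
In Python, from station import sense, capture, camera_model, finish_job, finger_overhang gives the robot as it stands. The module is installed in compiled form; this text tells all that it offers.
- The arm moves only by the tool jog_arm, never from a script. Its argument "rows" is a list that holds one entry, the list of rows, each a list of 4 numbers: the shift along the tool's x, y, z in m, then the turn about the tool's z in rad. A call has 1 to 20 rows; each row shifts and turns the commanded pose from where the row before left it, along the tool's axes as they then stand; what a row does not reach is not made up. A row lasts 1/8 s, in which the tool goes at most 62.5 mm and 10.7 degrees, less where a joint would pass 70% of its speed; a pose out of reach is approached as far as the arm can. A call is refused whole if a number of a shift passes 0.0625 or a number of a turn 0.188, either way. A call with a gripper value outside its range is refused whole. "claw" is the opening, from 0 (shut) to 1 (fully open), set as the call begins (left out, the last holds). The fingers move at their own pace and stop on an object; the grip force is fixed at half the most. Time passes only in rows, so rows that do not move let the fingers close. It gives the time, the measured TCP pose, the force, the opening and the grip force at its end, in the units of the state.
- sense(): the state, without advancing time (a new reading comes with each control period).
- capture(name): name is "side" or "top" or "wrist"; returns the picture (480x640x3 uint8, red, green, blue); there is no depth.
- camera_model(name): a dict with "fovy" (degrees; the focal length in pixels is half the picture's height over the tangent of half this angle, whatever the lens; pixels are square), "cx", "cy" (the principal point, pixels), "eye" and "rotation" of the camera in the world. Camera axes: x right, y down, z forward; pixel columns grow to the right and rows downward; lengths in m; the calibration is good to about 2 mm. A picture is of the moment at which its call begins: read the wrist's pose just before it. camera_model takes no time and is no camera call; for the wrist camera it gives the pose at the moment of the call.
- finish_job(): hands the job in; it is judged then, once.
The state is a dict: "time_s": time; "joints": joint angles; "joint_velocities": joint speeds; "effort": joint torques, N m; "tcp_pos": TCP position; "ee_rot": TCP orientation; "wrist_force": force on the tool from outside, world axes, zero at the start; "moment": the same for the moment, N m; "gripper_width": opening from 0.0 (shut) to 1.0 (fully open); "gripper_force": force on a finger pad.
Only numpy, scipy, OpenCV 4.12 (cv2) and the standard library are available. Lean on these libraries where they do the work, as an engineer would, in place of code of your own. Each camera call takes 0.05 s, during which the arm holds its last target. There are 200 camera calls.

## Task

The automatic fish feeder has been refilled and left on the table: lift it by its body (never by its knob), set it flat in its dock on the fish tank's lid with the chute over the feeding hole, and let go. Then take the knob on its top and turn it counter-clockwise all the way back to its zero stop, so that the counter starts afresh with the feeder still seated in the dock. Do not shift the jar, the bowl or the teacup.

Things in the scene. Friction and masses are not known exactly. Their poses are not given: they have to be found in the camera images.
- feeder: Loose white plastic fish feeder, about 0.25 kg: a box 80 mm long (its x), 50 mm wide (its y), 44 mm high, standing upright on the table. Origin at the centre of the underside; z up. A chute 22 mm wide and 14 mm high sticks 19 mm out of the +x end, at the foot. On the centre of the top stands the black knob (its top 78 mm above the underside).
- chute (a point): Centre of the chute's mouth, 59 mm along +x and 8 mm up from the feeder's origin.
- counter (a joint): Knob angle, rad: 0 at the zero stop, grows clockwise seen from above (so it goes back counter-clockwise). Travel 0 to 3.6; starts between 2.0 and 3.0, so expect two or more grasps. Stays where it is left (friction about 0.04 N m); hard stop at each end.
- knob_grip (a point): Where to grip the knob: on its axis, 71 mm above the feeder's underside. The black knob is an upright bar 34 mm long, 12 mm thick; its top is 7 mm above this point, its flat sides reach 21 mm below it, to a disc 36 mm across. x runs along the bar towards its pointed end (a low nose at the foot, a white line on top), y across it. At zero the pointed end points to the chute.
- tank: Fixed shallow fish tank with a white lid, lid 180 mm (its x) by 250 mm (its y), its top 110 mm above the table. Origin on the table under its centre.
- dock (a point): Centre of the dock's floor on the lid, 113 mm above the table; axes are those of the tank. Seated, the feeder's origin is here and its axes along these, chute to +x; turned end for end it does not fit. The grey seat is 86 mm (x) by 56 mm (y) inside, its rails 5 mm thick, 9 mm high; the +x rail has a 32 mm gap for the chute, the black feeding hole lies just beyond.
- food_jar: Loose fish-food jar with a black cap, 56 mm across, 75 mm high; leave alone. Origin at the centre of its underside.
- bowl: Loose white bowl, 130 mm across, 65 mm high; leave alone. Origin at the centre of its underside.
- teacup: Loose white teacup, 68 mm across, 55 mm high; leave alone. Origin at the centre of its underside.
- stop_lug (a point): Top of the small grey lug on the feeder's top that marks the zero stop: at zero the knob's nose lies just beside it. 5 mm high above the box, 22 mm below the knob's grip point.
Things that resemble listed ones, but are neither listed nor needed, are in the scene too. What is shaped like the feeder but orange or turquoise is not meant.

How it is judged:
By the outcome, as a careful person would: the job done as asked, in the order asked, and still so for the second after the job is handed in, with the robot touching nothing.
It also fails if it takes over 72 s, if anything falls off the work surface, if the arm or the gripper's body presses on something with over 40 N, if the wrist force passes 120 N, or if a joint passes its speed limit or range.

## Working session

There is one attempt and no reset: what is moved stays moved. The work goes in short steps, Python scripts to look and compute and a tool call to move; the robot and the scene stay as the last step left them, time stands still between calls to the robot, and variables do not carry over. Pictures are saved under pics/ and viewed, at most 10 in all, crops included, and the job is handed in when it is done.

Besides the shell and the picture viewer there is one more tool, called after "Request:" by a JSON object that holds its "fn" and its "kwargs". jog_arm: Moves the arm, as the interface text tells. Its arguments: {"type":"object","properties":{"rows":{"type":"array"},"claw":{"type":"number"}},"required":["rows"]}

```bash
mkdir -p pics
python3 - <<'E'
from station import *
import cv2,numpy as np
print(sense()); print(finger_overhang if not callable(finger_overhang) else finger_overhang())
for n in("side","top","wrist"):
    m=camera_model(n);print(n,m); cv2.imwrite(f"pics/{n}0.png",capture(n)[:,:,::-1])
E
```

```text
{'time_s': 0.0, 'joints': array([-5.49110940e+01,  2.20896856e+01,  3.78790092e-01, -2.85637063e-02,
       -6.84113414e+01, -1.48156318e+01]), 'joint_velocities': array([ 0.04139271,  0.03086173, -0.04568043,  0.00983183, -0.05296428,
       -0.08143011]), 'effort': array([-4.22237745e-04, -3.90666676e+01,  1.87402904e+01,  4.21997800e+00,
        1.09535680e-02, -1.87632600e-04]), 'tcp_pos': array([ 0.216412  , -0.58584604,  0.29116512]), 'ee_rot': array([[-9.38114334e-01, -3.46324672e-01, -8.47061191e-04],
       [-3.46325694e-01,  9.38112181e-01,  2.01214578e-03],
       [ 9.77826955e-05,  2.18098185e-03, -9.99997617e-01]]), 'wrist_force': array([-0.11706347, -0.65568956,  0.0981859 ]), 'moment': array([-0.04088298, -0.01998832, -0.01391808]), 'gripper_force': 0.0, 'gripper_width': 1.0004545503233528}
0.0697
side {'fovy': 53.64388587951191, 'cx': 318.32234295716125, 'cy': 238.94666930828842, 'eye': array([0.13458342, 0.69250392, 0.62713393]), 'rotation': array([[-0.8614574 , -0.25843605,  0.4371521 ],
       [-0.50751265,  0.40770401, -0.75908389],
       [ 0.01794598, -0.87577865, -0.4823792 ]])}
top {'fovy': 44.19862641342177, 'cx': 320.31684320654625, 'cy': 240.86719787261035, 'eye': array([ 0.47126538, -0.12358896,  1.40998103]), 'rotation': array([[ 0.01713532, -0.99517954,  0.09656124],
       [-0.99970865, -0.01869478, -0.01526846],
       [ 0.01700005, -0.09627148, -0.99520993]])}
wrist {'fovy': 63.39429829149965, 'cx': 323.0196630612555, 'cy': 231.8532940647442, 'eye': array([ 0.14308155, -0.61401214,  0.3853587 ]), 'rotation': array([[-0.34630691,  0.89930983,  0.2670456 ],
       [ 0.93811703,  0.33112228,  0.10146167],
       [ 0.00282073,  0.2856569 , -0.9583278 ]])}
```

View pics/top0.png

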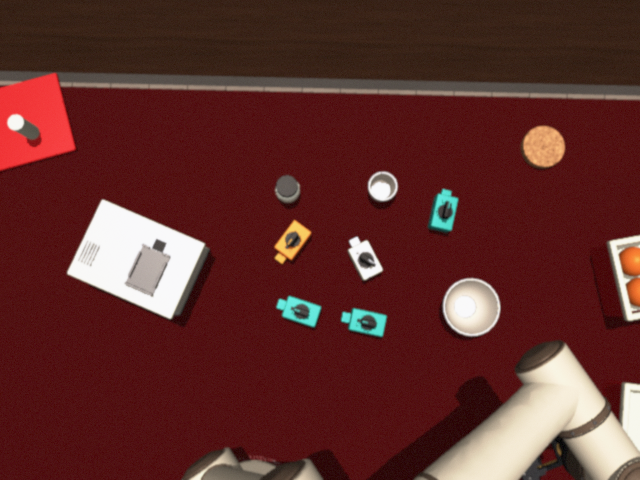

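View pics/side0.png

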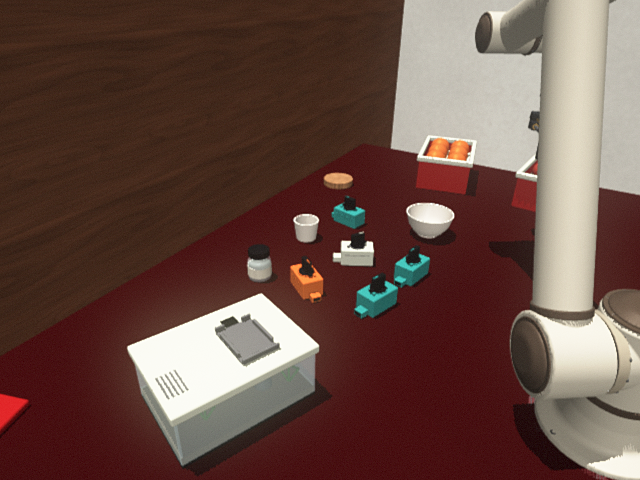

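The candidates in top are white (365,259), orange (292,242), and turquoise (444,212), (301,311) and (367,322). I choose the white one at (365,259), which is (357,252) in side. The dock is the grey seat at (148,271), with its hole at (160,246).

```bash
cat > h.py <<'E'
from station import *
import cv2,numpy as np
from scipy.optimize import least_squares
def cam(n):
    m=camera_model(n);m['f']=240/np.tan(np.radians(m['fovy'])/2);return m
def ray(m,p):
    d=m['rotation']@np.array([(p[0]-m['cx'])/m['f'],(p[1]-m['cy'])/m['f'],1]);return d/np.linalg.norm(d)
def plane(m,p,z):
    d=ray(m,p);return m['eye']+d*(z-m['eye'][2])/d[2]
def tri(obs):
    A=np.zeros((3,3));b=np.zeros(3)
    for m,p in obs:
        d=ray(m,p);P=np.eye(3)-np.outer(d,d);A+=P;b+=P@m['eye']
    return np.linalg.solve(A,b)
def proj(m,X):
    c=(np.atleast_2d(X)-m['eye'])@m['rotation'];return c[:,:2]/c[:,2:]*m['f']+[m['cx'],m['cy']]
def fit(obs,x0,zfix=None):
    """obs: (cam, local xyz, pixel); pose x,y,z,yaw"""
    def R(a):return np.array([[np.cos(a),-np.sin(a),0],[np.sin(a),np.cos(a),0],[0,0,1]])
    def r(v):
        return np.concatenate([(proj(m,R(v[3])@np.array(l)+v[:3])[0]-p) for m,l,p in obs])
    s=least_squares(r,x0,loss='soft_l1');return s.x,r(s.x).reshape(-1,2)
def goal(pos,yaw_y):
    """shift in tool axes and turn so tool at pos with tool y at world angle yaw_y (deg)"""
    s=sense();R=s['ee_rot'];d=R.T@(np.array(pos)-s['tcp_pos'])
    a=np.degrees(np.arctan2(R[1,1],R[0,1]));t=(-(yaw_y-a)+90)%180-90
    print('t',round(s['time_s'],2),'tcp',s['tcp_pos'].round(4),'yaw_y',a.round(2),'shift mm',(d*1e3).round(1),'turn deg',t.round(2),'rad',np.radians(t).round(4))
E
python3 - <<'E'
from h import *
t,s=cam('top'),cam('side')
k=tri([(t,(366,260)),(s,(358,238))]);print('knob',k)
print('chute',plane(t,(354,242),.014),'bodyc',plane(t,(366,262),.044))
print('dock',plane(t,(148,271),.113),'hole',plane(t,(160,246),.11), 'dock tri',tri([(t,(148,271)),(s,(248,340))]))
goal(k+[0,0,.25],123)
big=cv2.resize(np.vstack([cv2.imread('pics/top0.png')[205:305,290:440]]),None,fx=5,fy=5,interpolation=2)
cv2.imwrite('pics/crop1.png',big)
E
```

```text
knob [ 0.56146008 -0.24846117  0.06559633]
chute [ 0.60551199 -0.22504839  0.014     ] bodyc [ 0.55659921 -0.25124281  0.044     ]
dock [0.52395543 0.23157412 0.113     ] hole [0.57944572 0.20862679 0.11      ] dock tri [0.52519221 0.23293019 0.1108592 ]
t 0.15 tcp [ 0.2164 -0.586   0.2914] yaw_y 110.26 shift mm [-440.6  197.2  -23.9] turn deg -12.74 rad -0.2224
```

View pics/crop1.png

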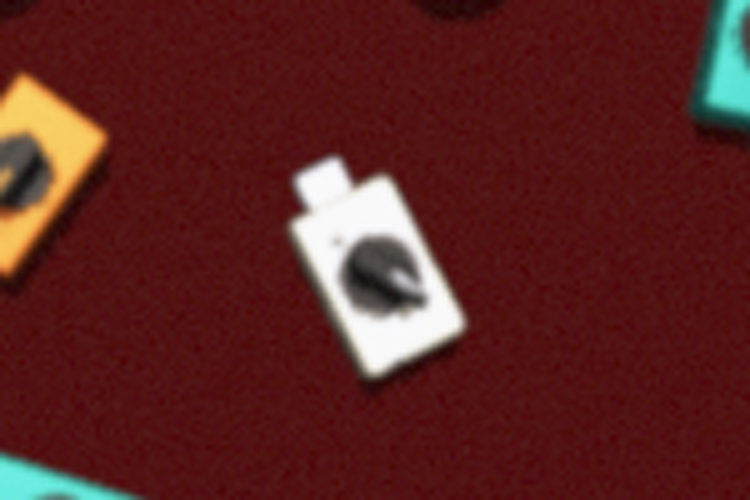

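The crop confirms the white feeder: body centre at crop (380,277), chute at (322,183), and the nose pointing to lower right (425,297). Its yaw is about 30° and the counter about 2.55 rad. I'll move above it.

Request:
{"fn": "jog_arm", "kwargs": {"rows": [[[-0.0275,0.0123,0,0],[-0.0275,0.0123,0,0],[-0.0275,0.0123,0,0],[-0.0275,0.0123,0,0],[-0.0275,0.0123,0,0],[-0.0275,0.0123,0,0],[-0.0275,0.0123,0,0],[-0.0275,0.0123,0,0],[-0.0275,0.0123,0,0],[-0.0275,0.0123,0,0],[-0.0275,0.0123,0,0],[-0.0275,0.0123,0,0],[-0.0275,0.0123,0,0],[-0.0275,0.0123,0,0],[-0.0275,0.0123,0,0],[-0.0275,0.0123,0,-0.06],[0,0,0,-0.06],[0,0,0,-0.05],[0,0,0,0],[0,0,0,0]]], "claw": 1}}

```text
time_s: 2.65
tcp_pos: [0.561, -0.2492, 0.292]
ee_rot: [[-0.866, -0.499, -0.0], [-0.499, 0.866, 0.0], [0.0, 0.0, -1.0]]
wrist_force: [0.1, -0.6, -0.1]
gripper_width: 1.001
gripper_force: 0.0
```

Run:
```python
from h import *
m=cam('wrist');im=capture('wrist');np.savez('w1.npz',**m)
goal([.56,-.248,.25],120)
cv2.imwrite('pics/w1.png',im[:,:,::-1])
```

```text
t 2.7 tcp [ 0.561  -0.2493  0.2921] yaw_y 119.97 shift mm [ 0.2  1.6 42.1] turn deg -0.03 rad -0.0006
```

View pics/w1.png

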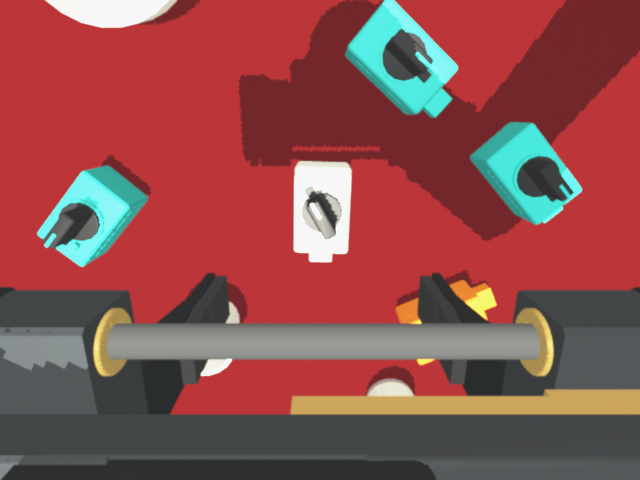

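The wrist view shows the feeder at (322,211), chute down at (320,257), back top edge at row 167 and front top edge at row 253. Nothing stands near the finger paths.

```bash
python3 - <<'E'
from h import *
m=dict(np.load('w1.npz'));t,s=cam('top'),cam('side')
im=cv2.imread('pics/w1.png')[140:280,270:370]
g=im.min(2)
for r in (30,50,70,90,105): print(r+140,[int(v) for v in g[r,15:90:1]])
E
python3 - <<'E'
from h import *
m=dict(np.load('w1.npz'));t,s=cam('top'),cam('side')
c=lambda x,y:(290+x/5,205+y/5)
ob=[(m,(-.04,.025,.044),(351,167)),(m,(-.04,-.025,.044),(294,167)),(m,(.04,.025,.044),(349,253.5)),(m,(.04,-.025,.044),(294,252.5)),
(m,(.059,0,.014),(320.5,262)),
(t,(-.04,.025,.044),c(372,380)),(t,(-.04,-.025,.044),c(467,325)),(t,(.04,.025,.044),c(290,225)),(t,(.04,-.025,.044),c(388,175))]
for o in (ob,ob[:5],ob[5:]):
    x,r=fit(o,[.56,-.25,0,.5]);print(x[:3].round(4),np.degrees(x[3]).round(2));print(r.round(1).tolist())
E
```

```text
170 [54, 54, 54, 54, 54, 53, 54, 54, 70, 141, 222, 243, 246, 246, 246, 246, 246, 246, 246, 246, 246, 246, 246, 246, 246, 246, 246, 246, 246, 246, 246, 246, 246, 246, 246, 246, 246, 246, 246, 246, 246, 246, 246, 246, 246, 246, 246, 246, 246, 246, 246, 246, 246, 246, 246, 246, 246, 246, 246, 246, 246, 246, 246, 246, 244, 229, 160, 76, 54, 54, 54, 54, 54, 54, 54]
190 [53, 54, 54, 53, 53, 54, 53, 54, 104, 238, 247, 247, 247, 247, 247, 247, 247, 247, 247, 244, 211, 198, 201, 202, 204, 203, 201, 195, 184, 214, 236, 234, 221, 215, 209, 201, 201, 222, 247, 247, 247, 247, 247, 247, 247, 247, 247, 247, 247, 247, 247, 247, 247, 247, 247, 247, 247, 247, 247, 247, 247, 247, 247, 247, 247, 243, 114, 54, 54, 53, 54, 53, 54, 53, 54]
210 [54, 54, 53, 54, 54, 54, 54, 54, 119, 246, 247, 247, 247, 247, 247, 247, 247, 227, 199, 201, 200, 188, 148, 124, 152, 171, 186, 241, 247, 247, 247, 247, 247, 218, 193, 185, 161, 117, 77, 57, 50, 50, 55, 61, 63, 65, 76, 114, 162, 185, 190, 191, 191, 190, 188, 169, 182, 247, 247, 247, 247, 247, 247, 247, 244, 115, 54, 54, 54, 54, 55, 54, 53, 54, 54]
230 [54, 55, 54, 54
[... 339 characters left out ...]
4]
245 [54, 54, 54, 54, 54, 54, 53, 61, 149, 247, 247, 247, 247, 247, 247, 247, 247, 247, 247, 247, 247, 247, 247, 247, 247, 247, 247, 247, 247, 247, 247, 247, 247, 247, 247, 247, 247, 247, 247, 247, 247, 247, 247, 247, 247, 247, 247, 247, 247, 247, 247, 247, 247, 247, 247, 247, 247, 247, 247, 247, 247, 247, 247, 138, 57, 54, 54, 54, 53, 53, 53, 54, 54, 54, 54]
[ 0.5635 -0.2494  0.0065] 28.98
[[0.8, -0.9], [-0.4, -1.9], [-0.5, 0.4], [-0.1, 0.6], [0.5, -0.8], [-0.2, -1.7], [-0.1, -0.9], [-0.3, -1.4], [-0.8, -1.5]]
[ 0.565  -0.2486  0.0017] 29.11
[[0.2, 0.3], [-0.3, -0.5], [-0.9, 0.3], [0.3, 0.6], [0.6, -0.9]]
[ 0.5603 -0.2502  0.0063] 28.76
[[0.1, -0.4], [0.2, 0.5], [0.1, -0.1], [-0.4, -0.1]]
```

Request:
{"fn": "jog_arm", "kwargs": {"rows": [[[-0.002,-0.001,0.025,0.017],[0,0,0.03,0],[0,0,0.03,0],[0,0,0.03,0],[0,0,0.03,0],[0,0,0.025,0],[0,0,0.02,0],[0,0,0.01,0],[0,0,0.007,0],[0,0,0,0],[0,0,0,0]]]}}

```text
time_s: 4.08
tcp_pos: [0.5638, -0.2492, 0.086]
ee_rot: [[-0.874, -0.485, 0.001], [-0.485, 0.874, -0.0], [-0.001, -0.001, -1.0]]
wrist_force: [-0.6, 0.2, 0.1]
gripper_width: 1.0
gripper_force: 0.0
```

Request:
{"fn": "jog_arm", "kwargs": {"rows": [[[0,0,0,0],[0,0,0,0],[0,0,0,0],[0,0,0,0],[0,0,0,0],[0,0,0,0]]], "claw": 0.3}}

```text
time_s: 4.82
tcp_pos: [0.5634, -0.2491, 0.0853]
ee_rot: [[-0.874, -0.485, -0.0], [-0.485, 0.874, -0.0], [0.0, -0.0, -1.0]]
wrist_force: [-0.5, -0.1, -0.6]
gripper_width: 0.574
gripper_force: 29.9
```

Request:
{"fn": "jog_arm", "kwargs": {"rows": [[[0,0,-0.01,0],[0,0,-0.03,0],[0,0,-0.04,0],[0,0,-0.05,0],[0,0,-0.05,0],[0,0,-0.035,0],[0,0,0,0]]]}}

```text
time_s: 5.7
tcp_pos: [0.5641, -0.2493, 0.3041]
ee_rot: [[-0.874, -0.486, 0.007], [-0.486, 0.874, -0.002], [-0.006, -0.005, -1.0]]
wrist_force: [0.3, -0.6, -3.4]
gripper_width: 0.571
gripper_force: 29.9
```

Request:
{"fn": "jog_arm", "kwargs": {"rows": [[[-0.007,0.009,0,0],[-0.012,0.016,0,0],[-0.0163,0.0226,0,0],[-0.0163,0.0226,0,0],[-0.0163,0.0226,0,0],[-0.0163,0.0226,0,0],[-0.0163,0.0226,0,0],[-0.0163,0.0226,0,0],[-0.0163,0.0226,0,0],[-0.0163,0.0226,0,0],[-0.0163,0.0226,0,0],[-0.0163,0.0226,0,0],[-0.0163,0.0226,0,0],[-0.0163,0.0226,0,0],[-0.0163,0.0226,0,0],[-0.0163,0.0226,0,0],[-0.012,0.017,0,0],[-0.005,0.006,0,0],[0,0,0,0]]]}}

```text
time_s: 8.07
tcp_pos: [0.6174, 0.198, 0.3]
ee_rot: [[-0.874, -0.486, -0.001], [-0.486, 0.874, -0.0], [0.001, -0.0, -1.0]]
wrist_force: [-0.2, -0.1, -3.2]
gripper_width: 0.573
gripper_force: 29.9
```

Request:
{"fn": "jog_arm", "kwargs": {"rows": [[[0,0,0,0.06],[0,0,0,0.11],[0,0,0,0.11],[0,0,0,0.11],[0,0,0,0.11],[0,0,0,0.11],[0,0,0,0.11],[0,0,0,0.11],[0,0,0,0.07],[0,0,0,0],[0,0,0,0]]]}}

```text
time_s: 9.45
tcp_pos: [0.6175, 0.1971, 0.3004]
ee_rot: [[-0.924, 0.383, 0.0], [0.383, 0.924, -0.0], [-0.0, -0.0, -1.0]]
wrist_force: [-0.5, -0.1, -2.5]
gripper_width: 0.57
gripper_force: 29.9
```

Run:
```python
from h import *
m=cam('wrist');im=capture('wrist');np.savez('w2.npz',**m)
goal([.524,.232,.25],67.5)
cv2.imwrite('pics/w2.png',im[:,:,::-1])
```

```text
t 9.5 tcp [0.6175 0.1973 0.3004] yaw_y 67.48 shift mm [99.7 -3.7 50.4] turn deg -0.02 rad -0.0003
```

View pics/w2.png

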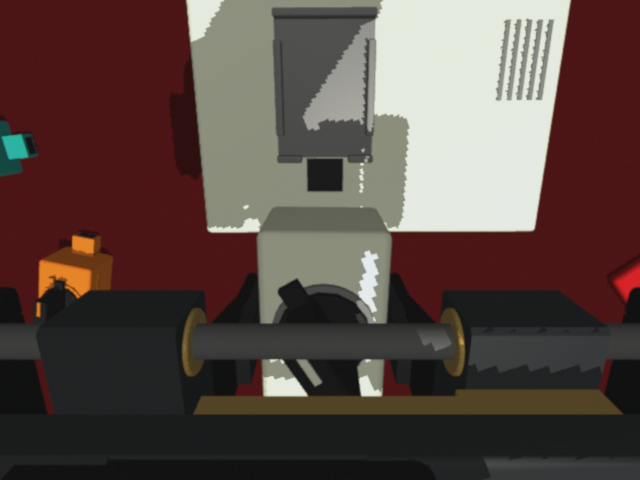

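The view shows the dock at (325,85), the hole at (325,175), and the held feeder's back face at rows 207–232. I'll enlarge it for corners.

Run:
```python
import cv2
i=cv2.imread('pics/w2.png')[0:250,245:405]
i=cv2.convertScaleAbs(cv2.resize(i,(640,1000),interpolation=2),alpha=1.2)
a=i[:540];b=i[540:]
import numpy as np
o=np.zeros((540,800,3),np.uint8); o=np.zeros((600,800,3),np.uint8)
i2=cv2.imread('pics/w2.png')[0:240,240:400]
cv2.imwrite('pics/c2.png',cv2.resize(i2,None,fx=2.5,fy=2.5,interpolation=2))
g=cv2.cvtColor(cv2.imread('pics/w2.png'),6)
for c in (285,320,360): print(c,g[0:26,c].tolist(),'|',g[145:170,c].tolist(),'|',g[196:240,c].tolist())
for r in (12,60,100,159): print(r,g[r,264:292].tolist(),g[r,355:385].tolist())
for r in (215,236): print(r,g[r,250:282].tolist(),g[r,370:398].tolist())
print(g[175,298:352].tolist())
```

```text
285 [141, 141, 141, 141, 141, 141, 138, 113, 87, 79, 77, 78, 78, 75, 71, 60, 48, 44, 52, 71, 80, 80, 80, 80, 79, 80] | [75, 74, 74, 74, 74, 74, 75, 75, 74, 67, 59, 67, 75, 76, 74, 74, 72, 82, 121, 137, 139, 139, 139, 139, 139] | [138, 138, 139, 139, 139, 139, 139, 139, 138, 137, 120, 101, 96, 95, 95, 96, 96, 96, 96, 96, 96, 97, 97, 98, 97, 97, 98, 98, 98, 99, 98, 98, 99, 99, 105, 114, 123, 130, 134, 135, 136, 137, 138, 139]
320 [142, 141, 141, 141, 141, 141, 138, 108, 83, 79, 78, 77, 76, 76, 71, 57, 48, 45, 53, 72, 80, 81, 81, 81, 81, 80] | [74, 74, 74, 75, 74, 75, 74, 75, 74, 74, 74, 81, 114, 91, 41, 25, 27, 27, 27, 27, 27, 26, 26, 26, 26] | [138, 138, 139, 139, 138, 139, 139, 139, 139, 138, 126, 106, 96, 96, 96, 96, 97, 97, 97, 97, 97, 97, 97, 97, 98, 97, 98, 98, 98, 98, 98, 98, 98, 98, 103, 111, 120, 129, 133, 135, 136, 137, 137, 138]
360 [141, 140, 140, 141, 141, 139, 123, 93, 78, 79, 78, 78, 77, 76, 69, 55, 46, 46, 58, 73, 79, 79, 80, 79, 83, 106] | [74, 74, 74, 75, 80, 84, 78, 75, 73, 65, 62, 71, 77, 76, 75, 73, 73, 101, 170, 194, 166, 141, 139, 154, 208] | [138, 139, 139, 138,
[... 1359 characters left out ...]
6, 96, 97, 97, 97, 97, 96, 96, 96, 96, 96] [97, 97, 97, 97, 97, 97, 96, 95, 96, 111, 129, 137, 139, 139, 138, 138, 138, 139, 139, 138, 139, 138, 138, 139, 138, 139, 139, 138]
236 [38, 38, 36, 38, 38, 40, 61, 91, 115, 126, 129, 131, 134, 135, 136, 137, 137, 136, 136, 136, 137, 136, 136, 137, 136, 136, 136, 136, 136, 136, 136, 136] [136, 136, 135, 135, 135, 135, 136, 136, 135, 135, 135, 136, 135, 135, 135, 134, 131, 130, 126, 123, 106, 73, 45, 38, 36, 38, 37, 37]
[139, 139, 139, 138, 139, 139, 139, 137, 115, 70, 34, 25, 26, 27, 26, 27, 28, 27, 26, 26, 26, 28, 28, 26, 25, 26, 26, 26, 26, 27, 25, 27, 25, 27, 25, 26, 28, 26, 26, 27, 27, 26, 27, 33, 68, 114, 137, 139, 139, 139, 139, 138, 139, 139]
```

View pics/c2.png

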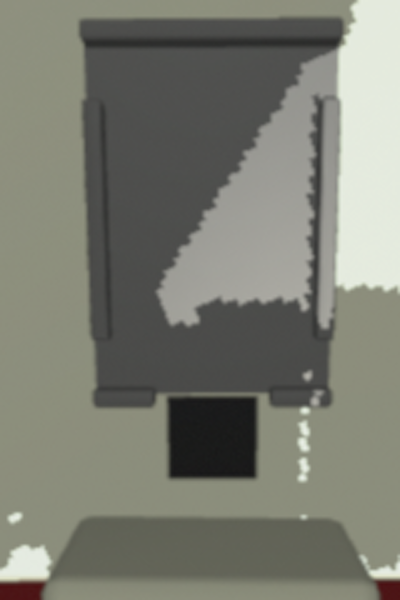

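Run:
```python
from h import *
m=dict(np.load('w2.npz'))
H=.009
d=[((-.048,-.033,H),(271.3,7.4)),((-.048,.033,H),(377,6.4)),((.048,-.033,H),(277.2,162.4)),((.048,.033,H),(372.5,162)),((.048,-.016,H),(302,162.3)),((.048,.016,H),(348,162.1)),
((-.0155,-.028,H),(279.8,60)),((-.0155,.028,H),(368.2,60)),((.009,-.028,H),(281.8,100)),((.009,.028,H),(366.9,100))]
x,r=fit([(m,*o) for o in d[:6]],[.52,.23,.113,-.4]);print('dock',x[:3].round(4),np.degrees(x[3]).round(2));print(r.round(1).tolist())
# dock at fixed height
def fz(obs,z,x0):
    f=lambda v:np.concatenate([proj(m,cv2.Rodrigues(np.array([0,0,v[2]]))[0]@np.array(l)+[v[0],v[1],z])[0]-p for l,p in obs])
    s=least_squares(f,x0);return s.x,f(s.x).reshape(-1,2)
for z in (.113,):
    v,r=fz(d[:6],z,[.52,.23,-.4]);print('dock z',z,v[:2].round(4),np.degrees(v[2]).round(2),r.round(1).tolist())
f=[((-.04,-.015,0),(289,206.6)),((-.04,.015,0),(360,207.5)),((-.04,-.025,.044),(256.8,232.7)),((-.04,.025,.044),(391.2,232.7))]
v,r=fz(f,.3004-.0853,[.61,.19,-.4]);print('feeder',v[:2].round(4),np.degrees(v[2]).round(2),r.round(1).tolist())
# side cross-check of dock centre height
t,s=cam('top'),cam('side')
print(proj(t,x[:3]),proj(s,x[:3]))
```

```text
dock [0.5296 0.2342 0.113 ] -22.15
[[-0.0, -0.1], [0.0, 0.1], [0.2, 0.1], [-0.0, -0.1], [-0.1, 0.1], [-0.0, -0.0]]
dock z 0.113 [0.5296 0.2342] -22.15 [[-0.0, -0.1], [0.0, 0.1], [0.2, 0.1], [-0.1, -0.1], [-0.1, 0.1], [-0.0, -0.0]]
feeder [0.62   0.1959] -22.69 [[3.3, -0.3], [-4.2, -1.1], [-1.1, 0.4], [1.9, 0.7]]
[[146.90206353 268.39533691]] [[246.10954534 338.58056436]]
```

Request:
{"fn": "jog_arm", "kwargs": {"rows": [[[0.008,0,0,-0.006],[0.016,0,0,0],[0.018,0.0004,0,0],[0.018,0,0.005,0],[0.018,0,0.01,0],[0.014,0,0.015,0],[0.0057,0,0.02,0],[0,0,0.018,0],[0,0,0.012,0],[0,0,0.007,0],[0,0,0,0],[0,0,0,0]]]}}

```text
time_s: 11.0
tcp_pos: [0.5275, 0.2352, 0.2139]
ee_rot: [[-0.926, 0.378, 0.001], [0.378, 0.926, 0.001], [-0.001, 0.001, -1.0]]
wrist_force: [0.3, -1.4, -2.0]
gripper_width: 0.574
gripper_force: 29.9
```

Run:
```python
from h import *
m=cam('wrist');im=capture('wrist');np.savez('w3.npz',**m)
goal([.5274,.2351,.2133],67.85)
cv2.imwrite('pics/w3.png',im[:,:,::-1])
side=capture('side')[270:390,170:330]
w=im[100:400,160:490]
a=cv2.resize(side,(560,420),interpolation=2)
o=np.zeros((600,800,3),np.uint8);o[:300,:330]=w;o[:300,340:740]=cv2.resize(side,(400,300),interpolation=2)
o[310:600,:800]=cv2.resize(im[190:280,200:448],(800,290),interpolation=2)
cv2.imwrite('pics/c3.png',o[:,:,::-1])
# expected pixels of dock features
x=np.array([.5296,.2342,.113]);R=cv2.Rodrigues(np.array([0,0,np.radians(-22.15)]))[0]
for l in [(-.048,-.033,.009),(-.048,.033,.009),(-.043,-.033,.009),(-.043,.033,.009)]:print(proj(m,R@np.array(l)+x).round(1))
```

```text
t 11.05 tcp [0.5275 0.2352 0.2139] yaw_y 67.81 shift mm [ 0.1 -0.2  0.6] turn deg -0.04 rad -0.0007
[[254.8 186. ]]
[[391.7 185.9]]
[[255.4 196.2]]
[[391.2 196.1]]
```

View pics/c3.png

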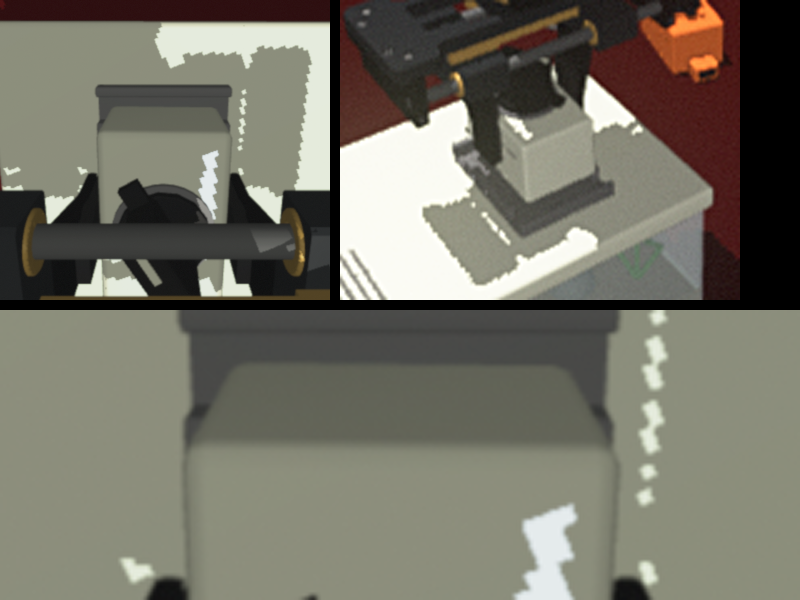

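Run:
```python
from h import *
m=dict(np.load('w3.npz'))
x=np.array([.5296,.2342,.113]);R=cv2.Rodrigues(np.array([0,0,np.radians(-22.15)]))[0]
for dx in(-.002,0,.002):
  print(dx,[proj(m,R@np.array([-.04+dx,0,z])+x).round(1).tolist() for z in (.0139,.0155,.0595)])
g=cv2.cvtColor(cv2.imread('pics/w3.png'),6)
for c in (290,323,360): print(g[182:246,c].tolist())
```

```text
-0.002 [[[323.3, 200.3]], [[323.3, 201.0]], [[323.6, 226.5]]]
0 [[[323.3, 204.4]], [[323.3, 205.2]], [[323.6, 231.8]]]
0.002 [[[323.3, 208.5]], [[323.3, 209.3]], [[323.6, 237.1]]]
[139, 136, 104, 67, 55, 64, 72, 75, 75, 74, 74, 72, 73, 70, 66, 70, 74, 73, 73, 73, 73, 73, 73, 74, 85, 93, 95, 96, 95, 96, 97, 96, 96, 97, 97, 97, 97, 97, 97, 98, 98, 99, 99, 98, 98, 98, 99, 99, 106, 114, 123, 131, 134, 135, 136, 137, 138, 139, 140, 140, 140, 140, 140, 140]
[139, 136, 105, 67, 55, 64, 72, 75, 75, 75, 74, 73, 72, 70, 66, 69, 73, 74, 74, 74, 73, 73, 73, 74, 80, 91, 96, 96, 96, 96, 96, 97, 98, 97, 97, 97, 98, 98, 98, 99, 99, 98, 99, 99, 99, 99, 98, 98, 103, 111, 120, 129, 133, 135, 136, 136, 137, 139, 139, 139, 139, 139, 139, 140]
[139, 136, 105, 67, 54, 64, 71, 75, 75, 74, 74, 74, 72, 70, 66, 69, 73, 73, 73, 73, 73, 73, 74, 73, 75, 89, 96, 96, 97, 96, 97, 97, 97, 97, 97, 98, 98, 98, 98, 98, 98, 98, 99, 98, 98, 98, 98, 98, 101, 108, 116, 126, 132, 135, 136, 137, 138, 138, 139, 139, 139, 139, 140, 139]
```

Lateral alignment is within about 0.3 mm. Along x the feeder is about 0.6 mm too far toward the chute, so I correct that and lower.

Request:
{"fn": "jog_arm", "kwargs": {"rows": [[[0.0006,0,0.002,0],[0,0,0.003,0],[0,0,0.003,0],[0,0,0.003,0],[0,0,0.002,0],[0,0,0.0015,0],[0,0,0.0005,0],[0,0,0,0],[0,0,0,0]]]}}

```text
time_s: 12.22
tcp_pos: [0.5267, 0.2353, 0.1983]
ee_rot: [[-0.926, 0.378, 0.0], [0.378, 0.926, 0.0], [-0.0, 0.0, -1.0]]
wrist_force: [-0.1, 0.2, -3.4]
gripper_width: 0.569
gripper_force: 29.9
```

Request:
{"fn": "jog_arm", "kwargs": {"rows": [[[0,0,0.0005,0],[0,0,0.0005,0],[0,0,0,0]]]}}

```text
time_s: 12.6
tcp_pos: [0.5267, 0.2353, 0.1982]
ee_rot: [[-0.926, 0.377, 0.001], [0.377, 0.926, 0.0], [-0.001, 0.0, -1.0]]
wrist_force: [-2.7, -0.5, 5.2]
gripper_width: 0.574
gripper_force: 30.0
```

Contact came at the floor height, so it is seated. I release, rise 100 mm and look.

Request:
{"fn": "jog_arm", "kwargs": {"rows": [[[0,0,0,0],[0,0,0,0],[0,0,0,0],[0,0,0,0],[0,0,-0.005,0],[0,0,-0.015,0],[0,0,-0.02,0],[0,0,-0.02,0],[0,0,-0.02,0],[0,0,-0.015,0],[0,0,-0.005,0],[0,0,0,0]]], "claw": 1}}

```text
time_s: 14.1
tcp_pos: [0.5265, 0.2352, 0.2973]
ee_rot: [[-0.926, 0.378, -0.0], [0.378, 0.926, 0.0], [0.0, 0.0, -1.0]]
wrist_force: [0.0, 0.4, -0.8]
gripper_width: 1.0
gripper_force: 0.0
```

Run:
```python
from h import *
m=cam('wrist');im=capture('wrist');np.savez('w4.npz',**m)
goal([.5296,.2342,.237],67.85)
cv2.imwrite('pics/w4.png',im[:,:,::-1]);
o=np.zeros((600,800,3),np.uint8)
o[:,:600]=cv2.resize(im[130:330,220:420],(600,600),interpolation=2)
o[:200,600:800]=cv2.resize(capture('side')[280:380,180:280],(200,200),interpolation=2)
o[200:400,600:800]=cv2.resize(capture('top')[220:320,100:200],(200,200),interpolation=2)
cv2.imwrite('pics/c4.png',o[:,:,::-1])
x=np.array([.5296,.2342,.113]);R=cv2.Rodrigues(np.array([0,0,np.radians(-22.15)]))[0]
for l in [(-.04,-.025,.044),(-.04,.025,.044),(.04,-.025,.044),(.04,.025,.044),(0,0,.078),(0,0,.05)]:print(l,(proj(m,R@np.array(l)+x)[0]).round(1),((proj(m,R@np.array(l)+x)[0]-[220,130])*3).round(0))
```

```text
t 14.15 tcp [0.5264 0.2352 0.2967] yaw_y 67.81 shift mm [-3.4  0.4 59.7] turn deg -0.04 rad -0.0007
(-0.04, -0.025, 0.044) [282.8 187.1] [188. 171.]
(-0.04, 0.025, 0.044) [365. 187.] [435. 171.]
(0.04, -0.025, 0.044) [286.4 306. ] [199. 528.]
(0.04, 0.025, 0.044) [361.4 305.9] [424. 528.]
(0, 0, 0.078) [324.1 269.3] [312. 418.]
(0, 0, 0.05) [323.9 252.4] [312. 367.]
```

View pics/c4.png

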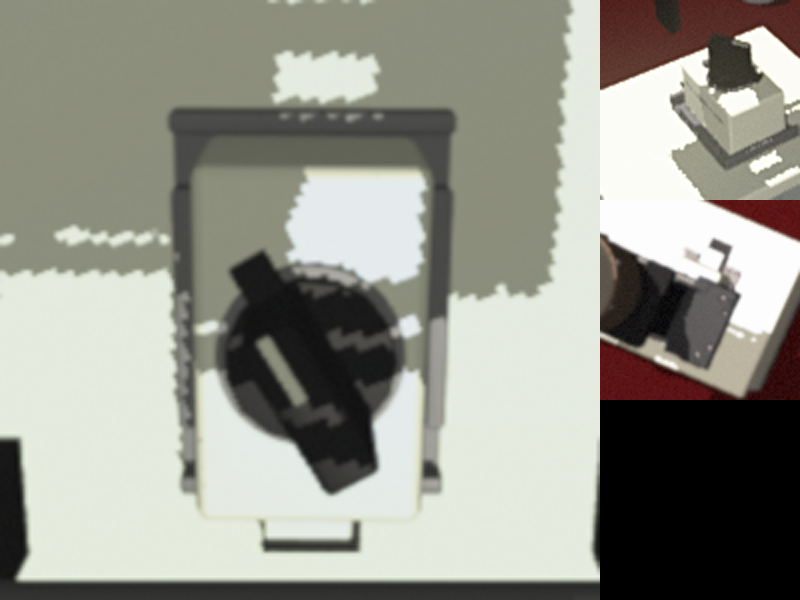

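The feeder is seated flat between the rails, chute at crop (311,535). The knob nose is at (250,275) and the white line runs (262,340)–(303,400). I compute the knob axis and angle from these.

Run:
```python
from h import *
m=dict(np.load('w4.npz'));c=lambda x,y:np.array((220+x/3,130+y/3))
x=np.array([.5296,.2342,.113]);R=cv2.Rodrigues(np.array([0,0,np.radians(-22.15)]))[0]
L=lambda p,z:(R.T@(plane(m,c(*p),.113+z)-x)*1e3).round(1)
print('box top corners',[L(p,.044)[:2].tolist() for p in((190,168),(430,168),(199,518),(421,518))])
print('backrail outer',L((170,110),.009),L((455,110),.009),'front rail outer',L((183,491),.009),L((440,491),.009))
print('line',L((262,340),.078),L((303,400),.078))
print('disc',L((215,352),.05),L((405,352),.05),L((312,264),.05))
print('nose tip bottom',L((233,270),.052),L((262,252),.052))
```

```text
box top corners [[-40.7, -24.7], [-40.6, 24.0], [37.6, -25.0], [37.6, 24.2]]
backrail outer [-48.  -32.4   9. ] [-48.  33.   9.] front rail outer [ 47.8 -32.5   9. ] [47.9 32.6  9. ]
line [-15.2  -9.1  78. ] [-3.6 -1.7 78. ]
disc [ -3.3 -20.   50. ] [-3.3 19.3 50. ] [-22.1   0.   50. ]
nose tip bottom [-21.4 -15.8  52. ] [-25.1 -10.   52. ]
```

Run:
```python
from h import *
print(sense()['joints'].round(1))
x=np.array([.5296,.2342,.113]);R=cv2.Rodrigues(np.array([0,0,np.radians(-22.15)]))[0]
k=R@np.array([-.0017,-.0004,.071])+x;print(k)
goal(k+[0,0,.053],100.35)
```

```text
[  40.2   17.2   -6.1   -0.   -66.8 -152.3]
[0.52787465 0.23447048 0.184     ]
t 14.25 tcp [0.5263 0.2351 0.2963] yaw_y 67.81 shift mm [-1.7  0.1 59.3] turn deg -32.54 rad -0.5679
```

One grasp has enough wrist range (q6 from -120 to +28). I align and descend over the knob.

Request:
{"fn": "jog_arm", "kwargs": {"rows": [[[-0.0017,0,0,-0.068],[0,0,0,-0.1],[0,0,0,-0.1],[0,0,0,-0.1],[0,0,0,-0.1],[0,0,0,-0.1],[0,0,0.01,0],[0,0,0.015,0],[0,0,0.015,0],[0,0,0.01,0],[0,0,0.006,0],[0,0,0.003,0],[0,0,0,0],[0,0,0,0]]]}}

```text
time_s: 16.0
tcp_pos: [0.5284, 0.2348, 0.2388]
ee_rot: [[-0.984, -0.18, 0.001], [-0.18, 0.984, 0.001], [-0.001, 0.0, -1.0]]
wrist_force: [0.0, 0.1, 0.4]
gripper_width: 1.002
gripper_force: 0.0
```

Request:
{"fn": "jog_arm", "kwargs": {"rows": [[[0,0,0,0],[0,0,0,0],[0,0,0,0],[0,0,0,0],[0,0,0,0],[0,0,0,0],[0,0,0,0],[0,0,0,0]]], "claw": 0.0}}

```text
time_s: 17.0
tcp_pos: [0.5282, 0.2347, 0.2382]
ee_rot: [[-0.984, -0.18, 0.0], [-0.18, 0.984, 0.0], [-0.0, 0.0, -1.0]]
wrist_force: [-0.1, -0.6, -0.7]
gripper_width: 0.175
gripper_force: 0.0
```

Run:
```python
from h import *
s=sense();print(s['wrist_force'],s['moment'],s['joints'].round(1),s['gripper_width'])
goal([.5279,.2345,.237],100.35+147.5)
```

```text
[-0.12105138 -0.64750385 -0.74175971] [-0.01433214 -0.04770692 -0.00920229] [  40.    20.   -10.8   -0.   -59.1 -119.6] 0.17519584502257618
t 17.0 tcp [0.5282 0.2347 0.2382] yaw_y 100.36 shift mm [ 0.3 -0.1  1.2] turn deg 32.51 rad 0.5674
```

Request:
{"fn": "jog_arm", "kwargs": {"rows": [[[0,0,0,0],[0,0,0,0],[0,0,0,0],[0,0,0,0]]]}}

```text
time_s: 17.5
tcp_pos: [0.5282, 0.2347, 0.2383]
ee_rot: [[-0.984, -0.18, 0.0], [-0.18, 0.984, 0.0], [-0.0, 0.0, -1.0]]
wrist_force: [0.1, 0.3, 0.9]
gripper_width: 0.135
gripper_force: 30.0
```

Request:
{"fn": "jog_arm", "kwargs": {"rows": [[[0,0,0,-0.04],[0,0,0,-0.08],[0,0,0,-0.08],[0,0,0,0]]]}}

```text
time_s: 18.0
tcp_pos: [0.5282, 0.2346, 0.2382]
ee_rot: [[-0.929, -0.371, -0.0], [-0.371, 0.929, -0.0], [0.0, -0.0, -1.0]]
wrist_force: [-0.5, 0.0, 0.1]
gripper_width: 0.136
gripper_force: 30.0
```

Run:
```python
from h import *
s=sense();print(s['wrist_force'],s['moment'],s['gripper_width'],s['gripper_force'])
```

```text
[-0.52545969  0.01634585  0.13738504] [0.04039309 0.01196688 0.08456872] 0.13645513389309213 29.99878803268075
```

Request:
{"fn": "jog_arm", "kwargs": {"rows": [[[0,0,0,-0.06],[0,0,0,-0.1],[0,0,0,-0.12],[0,0,0,-0.12],[0,0,0,-0.12],[0,0,0,-0.12],[0,0,0,-0.12],[0,0,0,-0.12],[0,0,0,-0.12],[0,0,0,-0.12],[0,0,0,-0.12],[0,0,0,-0.12],[0,0,0,-0.12],[0,0,0,-0.12],[0,0,0,-0.12],[0,0,0,-0.12],[0,0,0,-0.12],[0,0,0,-0.12],[0,0,0,-0.08],[0,0,0,0]]]}}

```text
time_s: 20.5
tcp_pos: [0.5281, 0.2346, 0.2383]
ee_rot: [[0.824, -0.567, -0.0], [-0.567, -0.824, -0.0], [-0.0, 0.0, -1.0]]
wrist_force: [-2.3, 0.8, 0.9]
gripper_width: 0.135
gripper_force: 30.0
```

Run:
```python
from h import *
s=sense();print(s['wrist_force'],s['moment'],s['gripper_width'],s['gripper_force'],s['joints'])
goal([.5279,.2345,.237],67.85)
```

```text
[-2.33527151  0.84542461  0.85471845] [-0.03231385  0.29846156  0.03142291] 0.13466199305374738 29.998830780386925 [ 4.00064226e+01  2.00089936e+01 -1.08510035e+01 -1.56464684e-03
 -5.91578833e+01  1.54619505e+01]
t 20.5 tcp [0.5281 0.2346 0.2383] yaw_y -124.53 shift mm [-0.1  0.2  1.3] turn deg -12.38 rad -0.2161
```

Request:
{"fn": "jog_arm", "kwargs": {"rows": [[[0,0,0,-0.05],[0,0,0,-0.05],[0,0,0,-0.05],[0,0,0,0],[0,0,0,0]]]}}

```text
time_s: 21.12
tcp_pos: [0.5281, 0.2346, 0.2383]
ee_rot: [[0.899, -0.437, -0.0], [-0.437, -0.899, -0.0], [-0.0, 0.0, -1.0]]
wrist_force: [-0.2, 0.0, 0.4]
gripper_width: 0.133
gripper_force: 30.0
```

```bash
python3 -c "
from h import *
s=sense();print(s['moment'],s['wrist_force'],s['effort'][5])
goal([.5279,.2345,.237],67.85)"
```

```text
[-0.13710042  0.34297998  0.06656147] [-0.18100564  0.03331918  0.41590081] -0.01677325868513435
t 21.12 tcp [0.5281 0.2346 0.2383] yaw_y -115.92 shift mm [-0.2  0.2  1.3] turn deg -3.77 rad -0.0658
```

Request:
{"fn": "jog_arm", "kwargs": {"rows": [[[0,0,0,-0.03],[0,0,0,-0.03],[0,0,0,0],[0,0,0,0]]]}}

```text
time_s: 21.62
tcp_pos: [0.5282, 0.2346, 0.2382]
ee_rot: [[0.925, -0.381, -0.0], [-0.381, -0.925, -0.0], [-0.0, 0.0, -1.0]]
wrist_force: [-1.7, -0.9, 1.0]
gripper_width: 0.136
gripper_force: 30.0
```

```bash
python3 -c "
from h import *
s=sense();print(s['moment'],s['wrist_force'],s['effort'][5])
goal([.5279,.2345,.237],67.85)"
```

```text
[-0.19997054  0.38728894  0.01852288] [-1.70054473 -0.94365288  1.0433509 ] -0.026805581292137504
t 21.62 tcp [0.5282 0.2346 0.2382] yaw_y -112.39 shift mm [-0.2  0.2  1.2] turn deg -0.24 rad -0.0042
```

Request:
{"fn": "jog_arm", "kwargs": {"rows": [[[0,0,0,-0.025],[0,0,0,-0.025],[0,0,0,0],[0,0,0,0]]]}}

```text
time_s: 22.12
tcp_pos: [0.5282, 0.2346, 0.2383]
ee_rot: [[0.943, -0.334, 0.0], [-0.334, -0.943, -0.0], [0.0, 0.0, -1.0]]
wrist_force: [-0.8, 0.3, 0.1]
gripper_width: 0.136
gripper_force: 30.0
```

```bash
python3 -c "
from h import *
s=sense();print(s['moment'],s['wrist_force'],s['effort'][5])
goal([.5279,.2345,.237],67.85)"
```

```text
[-0.2599128   0.30872838  0.0196077 ] [-0.79726786  0.3049882   0.07973553] -0.02598582417704165
t 22.12 tcp [0.5282 0.2346 0.2383] yaw_y -109.52 shift mm [-0.2  0.2  1.3] turn deg 2.63 rad 0.0459
```

Request:
{"fn": "jog_arm", "kwargs": {"rows": [[[0,0,0,-0.025],[0,0,0,-0.025],[0,0,0,0],[0,0,0,0]]]}}

```text
time_s: 22.62
tcp_pos: [0.5283, 0.2347, 0.2382]
ee_rot: [[0.958, -0.287, 0.0], [-0.287, -0.958, 0.0], [0.0, -0.0, -1.0]]
wrist_force: [0.0, -0.3, -0.1]
gripper_width: 0.132
gripper_force: 30.0
```

```bash
python3 -c "
from h import *
s=sense();print(s['moment'],s['wrist_force'],s['effort'][5])
goal([.5279,.2345,.237],67.85)"
```

```text
[-0.20984115  0.17497614  0.05358722] [ 0.0377184  -0.33762057 -0.08760981] -0.016589906299486756
t 22.62 tcp [0.5283 0.2347 0.2382] yaw_y -106.66 shift mm [-0.3  0.3  1.2] turn deg 5.49 rad 0.0959
```

Request:
{"fn": "jog_arm", "kwargs": {"rows": [[[0,0,0,-0.025],[0,0,0,-0.025],[0,0,0,0],[0,0,0,0]]]}}

```text
time_s: 23.12
tcp_pos: [0.5284, 0.2348, 0.2383]
ee_rot: [[0.971, -0.239, 0.001], [-0.239, -0.971, 0.001], [0.0, -0.001, -1.0]]
wrist_force: [0.9, 0.0, -1.8]
gripper_width: 0.138
gripper_force: 30.0
```

```bash
python3 -c "
from h import *
s=sense();print(s['moment'],s['wrist_force'],s['effort'][5])
goal([.5279,.2345,.237],67.85)
im=capture('wrist')[150:370,180:460];sd=capture('side')[280:380,180:280];o=np.zeros((440,800,3),np.uint8)
o[:,:560]=cv2.resize(im,(560,440),interpolation=2);o[:240,560:]=cv2.resize(sd,(240,240),interpolation=2)
cv2.imwrite('pics/c5.png',o[:,:,::-1])"
```

```text
[-0.00988282 -0.35024622 -0.38876023] [ 0.91556801  0.03713267 -1.78558342] 0.4246886819601059
t 23.12 tcp [0.5284 0.2348 0.2383] yaw_y -103.82 shift mm [-0.4  0.4  1.3] turn deg 8.33 rad 0.1453
```

View pics/c5.png

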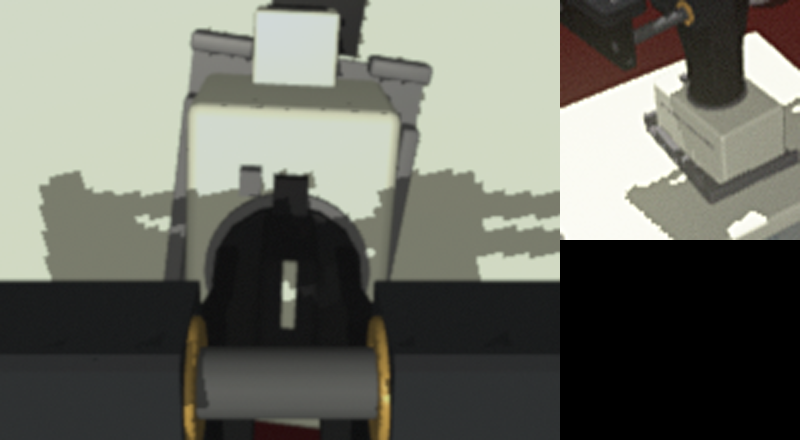

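The stop is reached: the moment jumped to -0.39 N·m, and the picture shows the nose (290,185) beside the lug (250,178) and in line with the chute (296,45). The feeder has yawed about 8° within the dock's play. I release the knob, then square the feeder by closing on its body.

Request:
{"fn": "jog_arm", "kwargs": {"rows": [[[0,0,0,0],[0,0,0,0],[0,0,0,0],[0,0,0,0],[0,0,0,0],[0,0,0,0],[0,0,0,0],[0,0,0,0.035],[0,0,0,0.04],[0,0,0,0.04],[0,0,0,0.03],[0,0,0.008,0],[0,0,0.012,0],[0,0,0.01,0],[0,0,0.005,0],[0,0,0.003,0],[0,0,0,0],[0,0,0,0]]], "claw": 1}}

```text
time_s: 25.48
tcp_pos: [0.5284, 0.2348, 0.2006]
ee_rot: [[0.927, -0.376, 0.001], [-0.376, -0.927, 0.0], [0.0, -0.001, -1.0]]
wrist_force: [-0.2, -0.8, -0.7]
gripper_width: 0.999
gripper_force: 0.0
```

```bash
python3 -c "
from h import *
s=sense();print(s['moment'],s['wrist_force'],s['gripper_width'])
goal([.5284,.2348,.2],67.85)"
```

```text
[-0.13015422  0.15374107 -0.01245231] [-0.19667788 -0.84273906 -0.72758926] 0.9986957782258531
t 25.48 tcp [0.5284 0.2348 0.2006] yaw_y -112.1 shift mm [ 0.  -0.   0.6] turn deg 0.05 rad 0.0009
```

Request:
{"fn": "jog_arm", "kwargs": {"rows": [[[0,0,0,0],[0,0,0,0],[0,0,0,0],[0,0,0,0],[0,0,0,0],[0,0,0,0],[0,0,0,0],[0,0,0,0]]], "claw": 0.57}}

```text
time_s: 26.48
tcp_pos: [0.5283, 0.2348, 0.2003]
ee_rot: [[0.927, -0.376, 0.0], [-0.376, -0.927, 0.0], [0.0, -0.0, -1.0]]
wrist_force: [1.1, 0.5, -0.2]
gripper_width: 0.584
gripper_force: 29.1
```

Request:
{"fn": "jog_arm", "kwargs": {"rows": [[[0,0,0,0],[0,0,0,0],[0,0,0,0],[0,0,0,0],[0,0,0,0],[0,0,-0.005,0],[0,0,-0.02,0],[0,0,-0.03,0],[0,0,-0.03,0],[0,0,-0.015,0],[0,0,0,0],[0,0,0,0]]], "claw": 1}}

```text
time_s: 27.98
tcp_pos: [0.5276, 0.2344, 0.2989]
ee_rot: [[0.926, -0.377, -0.002], [-0.377, -0.926, -0.001], [-0.002, 0.002, -1.0]]
wrist_force: [-0.1, 0.1, 0.0]
gripper_width: 0.996
gripper_force: 0.0
```

```bash
python3 -c "
from h import *
m=cam('wrist');full=capture('wrist');np.savez('w6.npz',**m);cv2.imwrite('pics/w6.png',full[:,:,::-1])
goal([.5284,.2348,.2383],67.85)
o=np.zeros((600,800,3),np.uint8);o[:,:600]=cv2.resize(full[130:330,220:420],(600,600),interpolation=2)
o[:200,600:]=cv2.resize(capture('side')[280:380,180:280],(200,200),interpolation=2)
cv2.imwrite('pics/c6.png',o[:,:,::-1])"
```

```text
t 28.02 tcp [0.5277 0.2344 0.2987] yaw_y -112.12 shift mm [ 0.6 -0.8 60.4] turn deg 0.03 rad 0.0006
```

View pics/c6.png

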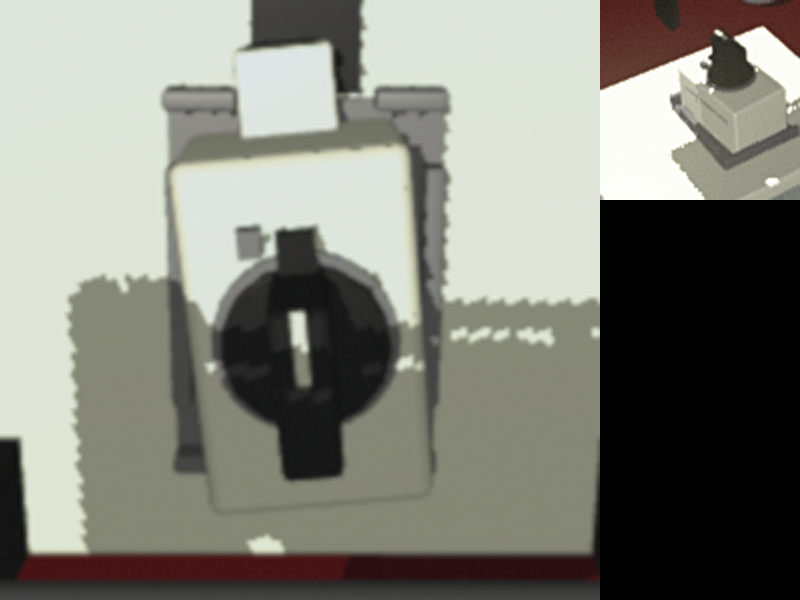

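Run:
```python
from h import *
m=dict(np.load('w6.npz'));c=lambda x,y:np.array((220+x/3,130+y/3))
x=np.array([.5296,.2342,.113]);R=cv2.Rodrigues(np.array([0,0,np.radians(-22.15)]))[0]
L=lambda p,z:(R.T@(plane(m,c(*p),.113+z)-x)*1e3).round(1)
P=[L(p,.044)[:2] for p in((171,165),(408,145),(215,513),(432,492))]
for p in P:print(p)
print('lens',[np.linalg.norm(P[a]-P[b]).round(1) for a,b in((0,1),(2,3),(0,2),(1,3))])
print('yaws',[np.degrees(np.arctan2(*(P[a]-P[b])[::-1])).round(1) for a,b in((0,2),(1,3))],'mid',sum(P)/4)
print('line',L((297,311),.078),L((305,387),.078),'chute',L((239,48),.014),L((331,42),.014))
print('rails',L((163,90),.009),L((448,88),.009),'backL',L((175,471),.009))
obs=list(zip([(.04,.025,.044),(.04,-.025,.044),(-.04,.025,.044),(-.04,-.025,.044)],((171,165),(408,145),(215,513),(432,492))))
def f(v):
    Q=R@cv2.Rodrigues(np.array(v[3:6]))[0]
    return np.concatenate([proj(m,Q@np.array(l)+R@np.array([v[0],v[1],v[2]])+x)[0]-c(*p) for l,p in obs])
s=least_squares(f,np.zeros(6));print((s.x[:3]*1e3).round(1),np.degrees(s.x[3:]).round(1),s.fun.round(1))
```

```text
[36.4 26.9]
[ 40.5 -21.3]
[-41.9  19.7]
[-36.7 -28.6]
lens [np.float64(48.4), np.float64(48.6), np.float64(78.6), np.float64(77.5)]
yaws [np.float64(5.3), np.float64(5.4)] mid [-0.425 -0.825]
line [15.7  1.  78. ] [ 1.  -0.5 78. ] chute [57.5 14.3 14. ] [58.8 -6.2 14. ]
rails [47.6 32.3  9. ] [ 48.1 -33.2   9. ] backL [-47.8  32.6   9. ]
[-3.7 -0.  -7.4] [1.1 1.1 5.3] [ 0.1  0.4  0.  -0.4 -0.2 -0.1  0.   0.1]
```

The feeder is flat and the knob is at zero relative to it (0.4°), but it is still yawed 5.3° because the squeeze was too short. I repeat it with a longer hold.

Request:
{"fn": "jog_arm", "kwargs": {"rows": [[[0,-0.0005,0.01,0],[0,0,0.02,0],[0,0,0.025,0],[0,0,0.02,0],[0,0,0.013,0],[0,0,0.007,0],[0,0,0.0035,0],[0,0,0,0],[0,0,0,0]]], "claw": 1}}

```text
time_s: 29.2
tcp_pos: [0.5286, 0.2353, 0.2024]
ee_rot: [[0.927, -0.376, 0.001], [-0.376, -0.927, 0.001], [0.001, -0.001, -1.0]]
wrist_force: [-1.5, 0.7, -0.2]
gripper_width: 1.0
gripper_force: 0.0
```

Request:
{"fn": "jog_arm", "kwargs": {"rows": [[[0,0,0,0],[0,0,0,0],[0,0,0,0],[0,0,0,0],[0,0,0,0],[0,0,0,0],[0,0,0,0],[0,0,0,0],[0,0,0,0],[0,0,0,0],[0,0,0,0],[0,0,0,0],[0,0,0,0],[0,0,0,0]]], "claw": 0.5}}

```text
time_s: 30.95
tcp_pos: [0.5283, 0.2351, 0.2017]
ee_rot: [[0.927, -0.376, -0.0], [-0.376, -0.927, -0.0], [-0.0, 0.0, -1.0]]
wrist_force: [-0.6, -0.8, 1.0]
gripper_width: 0.585
gripper_force: 29.0
```

The width of 50.9 mm shows it is still skewed, held by pad friction. I turn the gripped body 5.3° clockwise into line.

Request:
{"fn": "jog_arm", "kwargs": {"rows": [[[0,0,0,0.02],[0,0,0,0.025],[0,0,0,0.025],[0,0,0,0.023],[0,0,0,0],[0,0,0,0]]]}}

```text
time_s: 31.7
tcp_pos: [0.5285, 0.2352, 0.2018]
ee_rot: [[0.888, -0.461, 0.0], [-0.461, -0.888, 0.0], [0.0, -0.0, -1.0]]
wrist_force: [1.2, -0.4, -0.5]
gripper_width: 0.584
gripper_force: 29.1
```

```bash
python3 -c "
from h import *
s=sense();print(s['moment'],s['wrist_force'],s['gripper_width'])"
```

```text
[-0.13338671  0.00516665 -0.00366141] [ 1.15939611 -0.39064683 -0.51920045] 0.5838388501586069
```

Request:
{"fn": "jog_arm", "kwargs": {"rows": [[[0,0,0,0],[0,0,0,0],[0,0,0,0],[0,0,0,0],[0,0,0,0],[0,0,-0.005,0],[0,0,-0.02,0],[0,0,-0.03,0],[0,0,-0.03,0],[0,0,-0.012,0],[0,0,0,-0.09],[0,0,0,0],[0,0,0,0]]], "claw": 1}}

```text
time_s: 33.33
tcp_pos: [0.5281, 0.235, 0.298]
ee_rot: [[0.925, -0.38, -0.001], [-0.38, -0.925, -0.001], [-0.001, 0.001, -1.0]]
wrist_force: [-0.0, -0.4, -0.4]
gripper_width: 1.002
gripper_force: 0.0
```

Run:
```python
from h import *
m=cam('wrist');full=capture('wrist');np.savez('w7.npz',**m);cv2.imwrite('pics/w7.png',full[:,:,::-1])
goal([.5284,.2348,.2383],67.85)
x=np.array([.5296,.2342,.113]);R=cv2.Rodrigues(np.array([0,0,np.radians(-22.15)]))[0]
for n in('w6','w7'):
  m=dict(np.load(n+'.npz'));full=cv2.imread(f'pics/{n}.png')
  # rectify plane z=.157 (box top) and z=.191 (knob top) in dock frame: 4 px/mm, +x up, +y left
  for nm,z in(('box',.044),('knob',.078)):
    q=np.array([(.06,.04),(.06,-.04),(-.06,-.04),(-.06,.04)])
    src=np.array([proj(m,R@np.array([a,b,z])+x)[0] for a,b in q],np.float32)
    H=cv2.getPerspectiveTransform(src,np.array([(0,0),(320,0),(320,480),(0,480)],np.float32))
    w=cv2.warpPerspective(full,H,(320,480));g=cv2.cvtColor(w,6).astype(float);cv2.imwrite(f'pics/{n}_{nm}.png',w)
    if nm=='knob':
      b=(g>110).astype(np.uint8);b[:, :100]=0;b[:,220:]=0
      k,lab,st,ce=cv2.connectedComponentsWithStats(b)
      for i in range(1,k):
        if 100<st[i,4]<2500:
          pts=np.argwhere(lab==i)[:,::-1].astype(np.float32);r=cv2.minAreaRect(pts);print(n,'white',st[i].tolist(),np.round(r[0],1),np.round(r[1],1),round(r[2],2))
    else:
      # strongest vertical-gradient of front edge between chute sides: dark front face -> bright top
      for col in (75,85,95,210,225,235):
        d=np.diff(cv2.GaussianBlur(g,(1,5),0)[40:140,col]);print(n,'front edge col',col,40+int(np.argmax(d)),round(d.max(),0))
      for row in (150,200,250,300,350):
        d=np.diff(cv2.GaussianBlur(g,(5,1),0)[row]);d=np.abs(d);print(n,'row',row,'L',20+int(np.argmax(d[20:90])),'R',230+int(np.argmax(d[230:290])),end=' | ')
      print()
```

```text
t 33.38 tcp [0.5282 0.235  0.2981] yaw_y -112.34 shift mm [ 0.3  0.1 59.8] turn deg -0.19 rad -0.0032
w6 front edge col 75 91 15.0
w6 front edge col 85 90 16.0
w6 front edge col 95 89 16.0
w6 front edge col 210 78 15.0
w6 front edge col 225 78 17.0
w6 front edge col 235 76 16.0
w6 row 150 L 46 R 276 | w6 row 200 L 58 R 256 | w6 row 250 L 81 R 241 | w6 row 300 L 46 R 275 | w6 row 350 L 47 R 275 | 
w6 white [150, 177, 15, 57, 573] [157.5 204.9] [56.5 12.4] 84.81
w7 front edge col 75 83 16.0
w7 front edge col 85 83 16.0
w7 front edge col 95 83 16.0
w7 front edge col 210 84 17.0
w7 front edge col 225 83 16.0
w7 front edge col 235 83 16.0
w7 row 150 L 46 R 275 | w7 row 200 L 60 R 258 | w7 row 250 L 45 R 239 | w7 row 300 L 45 R 274 | w7 row 350 L 46 R 273 | 
w7 white [100, 19, 13, 12, 146] [106.   24.5] [11. 12.] 90.0
w7 white [154, 176, 13, 57, 591] [160. 204.] [56. 12.] 90.0
```

The feeder is now square (front edge level at row 83, knob line at 0°), centred, and at zero. I hand it in.

```bash
python3 -c "
from station import *
print(finish_job())"
```

```text
the job is handed in; nothing more can be done
None
```

The white feeder is seated square in the dock with its chute over the feeding hole, its knob is turned back to the zero stop, and the job was handed in at about 33 s; the jar, bowl and teacup were never approached.

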